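# Show the hidden red dot to the camera with a hanging mirror

## Robot

A 7-joint arm with a two-finger parallel gripper is mounted at the origin on the work surface. World frame = base frame: x ahead of the robot, y to its left, z up, the work surface at z = 0. Lengths are in mm, angles in rad, forces in N, time in s.
With the tool pointing down it reaches from about 400 to 900 mm from the base axis. Payload 5.6 kg.
Tool frame: the origin (TCP) lies midway between the tips of the shut fingers; the grasp point (between the pads) lies r.grip_depth behind it (r.grip_depth is the distance from the TCP to the grasp point, in mm); z points along the fingers, y is the line along which they close (so a half turn about z gives the same grasp; the last joint's range is limited). The gripper opens to 92 mm and grips with 3 to 60 N. Pads are 20 mm wide; open, the fingers measure 128 mm over their backs; the gripper's body (75 mm by 189 mm) begins 69 mm behind the grasp point.
Start: joints at [-1.169, 0.468, -0.012, 1.603, 0.006, 1.071, -0.056], TCP at [279.72, 586.741, 214.592] pointing down, gripper open.
Joint ranges: [-2.53, 2.53], [-0.31, 2.02], [-1.57, 1.55], [0.28, 2.44], [-1.29, 4.43], [0.15, 1.84], [-2.92, 2.92]. Speed limits (rad/s): [2.57, 2.57, 3.14, 3.14, 3.14, 3.14, 3.14].

## Interface

Orientations are given as a rotation vector (axis times angle).
In Python, from bench import r, vision gives the robot as it stands.
- The arm moves only by the shell command python3 -m crank 'ROWS'. ROWS is JSON, a list of rows, each a list of 3 entries, a list of its own where there are three numbers: the opening, from 0 (shut) to 1 (fully open), then the shift along the tool's x, y, z in units of 30 mm (1.0 is 30 mm), then the turn about the tool's z in units of 8 degrees (1.0 is 8 degrees). In form: [[gripper, [tx, ty, tz], yaw], ...]. A call has 1 to 20 rows; each row is the pose to reach, as a shift and turn from the pose commanded when the call began, along the tool's axes at that moment; what a row does not reach only later rows make up. A row lasts 1/10 s, in which the tool goes at most 50 mm and 8.59 degrees, less where a joint would pass 70% of its speed; a pose out of reach is approached as far as the arm can. A call with a gripper value outside its range is refused whole. The fingers move at their own pace and stop on an object; the grip force is fixed at half the most. Time passes only in rows, so rows that repeat a pose let the fingers close. It gives the time, the measured TCP pose, the force, the opening and the grip force at its end, in the units of the state.
- r.get_obs(): the state, without advancing time (a new reading comes with each control period).
- vision.camera(name): name is "side" or "top" or "wrist"; returns the picture (384x512x3 uint8, red, green, blue); there is no depth.
- vision.get_calibration(name): a dict with "camera_matrix" (3x3 intrinsics, pixels), "world_to_cam" (4x4, takes a point from world to camera coordinates). Camera axes: x right, y down, z forward; pixel columns grow to the right and rows downward; lengths in mm; the calibration is good to about 2 mm. The wrist camera is an equidistant fisheye: a pixel r from the principal point sees the ray r / f radians off the axis. A picture is of the moment at which its call begins: read the wrist's pose just before it. get_calibration takes no time and is no camera call; for the wrist camera it gives the pose at the moment of the call.
- r.job_done(): hands the job in; it is judged then, once.
The state is a dict: "t": time; "q": joint angles; "joint_vel": joint speeds; "joint_torque": joint torques, N m; "eef_pos": TCP position; "eef_rot": TCP orientation; "contact_force": force on the tool from outside, world axes, zero at the start; "wrist_torque": the same for the moment, N m; "grip_width": opening from 0.0 (shut) to 1.0 (fully open); "finger_force": force on a finger pad.
Only numpy, scipy, OpenCV 4.12 (cv2) and the standard library are available. Lean on these libraries where they do the work, as an engineer would, in place of code of your own. Each camera call takes 0.05 s, during which the arm holds its last target. There are 200 camera calls.

## Task

Lift the round mirror up and off its double hook, then hold it in the air centred over the yellow ring on the shelf, level with the camera lens, and turn it until the camera would see the red dot on the back of the brass rod reflected in the middle of the mirror. Finish still holding the mirror steady at that angle in the gripper, touching neither the camera, the rods nor the hook with it, and leave everything else on the shelf where it stands.

Things in the scene. Friction and masses are not known exactly. Their poses are not given: they have to be found in the camera images.
- mirror: Round mirror, 76 mm across, 8 mm thick, silvered face, black rim and back, 0.12 kg, loose, hung by its crossbar. Origin: centre of the silvered face, which looks along its own -x; z runs up to the handle, y along the crossbar. At x = +4 mm: 8 mm steel stem; crossbar 8 mm thick, 68 mm long, 75 mm above the origin; blue grip block 18 x 18 mm from 85 to 125 mm above the origin.
- grip (a point): Point to pinch inside the mirror's blue grip block (18 mm wide along both x and y), 108 mm above the centre of the face, 4 mm behind it.
- hook: Fixed wooden stand, two steel prongs 36 mm apart pointing along its -x, tips turned up. Origin: on the shelf below the crossbar's seat. Crossbar axis at 205 mm; tips rise to 211 mm at x = -23 mm; post at x = 50 to 62 mm, 212 mm high. Raise the mirror 12 to 35 mm (higher, its disc meets the prongs), then draw it 45 mm or more along -x. The face hangs towards -x.
- camera: Fixed black inspection camera on a post, and the yellow ring painted on the shelf in front of it. Origin: centre of the ring, on the shelf; x is the way the camera looks, z up. Camera body 48 mm wide, top 165 mm high, at x = -265 to -200 mm; lens at x = -200 mm, 140 mm high.
- lens (a point): Centre of the camera's lens, 140 mm above the shelf, 200 mm from the ring's centre; it looks level towards the place above the ring.
- ring (a point): Centre of the yellow ring (70 mm across, flat paint) on the shelf.
- clip_marked: Fixed concrete upstand 50 x 44 mm, 85 mm high; a steel spring clip on it grips an upright brass rod (22 mm thick, top 170 mm high) with the red dot on its back. Origin: on the shelf below the rod's axis; same heading as the camera. At x = -120 mm in the camera's frame, on its left (y = +90 mm) or right (y = -90 mm).
- clip_plain: The same fixed upstand, clip and brass rod without a dot, on the other side of the sight line (y = -90 or +90 mm of the camera's frame).
- dot (a point): Centre of the red dot, 19 mm across, on the face of the marked rod that is turned away from the camera (it looks along the camera's +x), 140 mm above the shelf, as high as the lens.
- aim_left (a point): Point in the air at x = -146, y = +53 mm in the camera's frame, 140 mm high. Counts only if the marked rod is on the left (+y of the camera): a mirror centred over the ring, 140 mm up, whose normal passes through this point shows the back of the left rod to the lens in its middle (equal angles of reflection).
- aim_right (a point): The same for the right rod (y = -53 mm). It counts only if the marked rod is on the right.
- lantern: Tin lantern, 100 mm across, 187 mm high with its bail; origin at its foot. Bystander.
- float: Cork fishing float, 68 mm across, 100 mm high; origin at its foot. Bystander.
- weight_big: Cast iron weight, 72 mm across and 72 mm high; origin at its foot. Bystander.
- weight_small: Cast iron weight, 56 mm across and 56 mm high; origin at its foot. Bystander.
- whetstone: Grey whetstone, 50 x 160 x 25 mm; origin under its centre. Bystander.
- mug: White mug, 80 mm across, 85 mm high; origin under its centre. Bystander.
Things that resemble listed ones, but are neither listed nor needed, are in the scene too. What is shaped like the hook but turquoise is not meant. There is more than one size of the mirror; the one meant has the size given above.

How it is judged (in metres and radians):
On the way:
1. the mirror is lifted off the hook and held clear of it in the gripper (contact force between mirror and hook below 0.05 N and horizontal distance between mirror and hook above 0.05 m and height (world z) of mirror above 0.1 m and contact force between the fingers and mirror above 1 N), for 0.2 s.
At the end, for the whole second after the job is handed in: Mirror held still by the gripper, clear of hook, camera and rods, its face centre within 25 mm of the ring centre horizontally, 110 to 170 mm up, facing the lens; its normal passes within 20 mm (sideways, in height) of the aim point on the marked rod's side: the dot shows within 20 mm of the middle (horizontal distance between mirror and ring below 0.025 m and height (world z) of mirror between 0.11 and 0.17 m and x of lens in the frame of mirror below -0.12 m and ((y of dot in the frame of camera above 0 m and y of aim_left in the frame of mirror between -0.02 and 0.02 m and z of aim_left in the frame of mirror between -0.02 and 0.02 m) or (y of dot in the frame of camera below 0 m and y of aim_right in the frame of mirror between -0.02 and 0.02 m and z of aim_right in the frame of mirror between -0.02 and 0.02 m)) and linear speed of mirror below 0.02 m/s and angular speed of mirror below 0.1 rad/s and contact force between the fingers and mirror above 1 N and contact force between mirror and hook below 0.1 N and contact force between mirror and camera below 0.1 N and contact force between mirror and clip_marked below 0.1 N and contact force between mirror and clip_plain below 0.1 N); the arm keeps its last pose, push and grip.
It fails at once if a bystander is moved more than 30 mm (distance of any of lantern, float, weight_big, weight_small, whetstone, mug from where it was at the start of the episode above 0.03 m).
It also fails if it takes over 43 s, if anything falls off the work surface, if the arm or the gripper's body presses on something with over 40 N, if the wrist force passes 120 N, or if a joint passes its speed limit or range.

## Working session

There is one attempt and no reset: what is moved stays moved. The work goes in short steps, Python scripts to look and compute and a shell command to move; the robot and the scene stay as the last step left them, time stands still between calls to the robot, and variables do not carry over. Pictures are saved under pics/ and viewed, at most 10 in all, crops included, and the job is handed in when it is done.

```bash
mkdir -p pics
python3 - <<'E'
from bench import r, vision
import cv2,numpy as np
o=r.get_obs();print(o['t'],o['eef_pos'],o['eef_rot'],o['grip_width'],r.grip_depth)
for n in ["side","top","wrist"]:
    c=vision.get_calibration(n);print(n,np.round(c['camera_matrix'],1).tolist(),np.round(c['world_to_cam'],3).tolist())
    im=vision.camera(n);cv2.imwrite(f'pics/{n}0.png',im[:,:,::-1])
E
```

```text
0.0 [279.49222291 586.19477758 213.63332958] [-6.92995940e-01 -3.06393856e+00  2.76277609e-03] 0.9977995225450048 18.700000000000003
side [[415.7, 0.0, 254.6], [0.0, 415.7, 187.9], [0.0, 0.0, 1.0]] [[0.854, -0.52, 0.01, -490.593], [-0.271, -0.462, -0.844, 298.652], [0.443, 0.719, -0.536, 1387.877], [0.0, 0.0, 0.0, 1.0]]
top [[494.1, 0.0, 258.9], [0.0, 494.1, 188.4], [0.0, 0.0, 1.0]] [[0.018, -1.0, -0.011, 4.474], [-0.993, -0.017, -0.117, 572.782], [0.117, 0.013, -0.993, 1478.398], [0.0, 0.0, 0.0, 1.0]]
wrist [[297.3, 0.0, 248.6], [0.0, 297.3, 192.5], [0.0, 0.0, 1.0]] [[0.43, 0.903, -0.001, -648.497], [0.878, -0.418, 0.233, -27.589], [0.21, -0.102, -0.972, 388.325], [0.0, 0.0, 0.0, 1.0]]
```

View pics/side0.png

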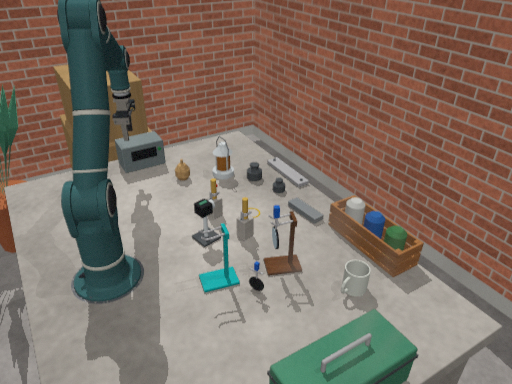

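View pics/top0.png

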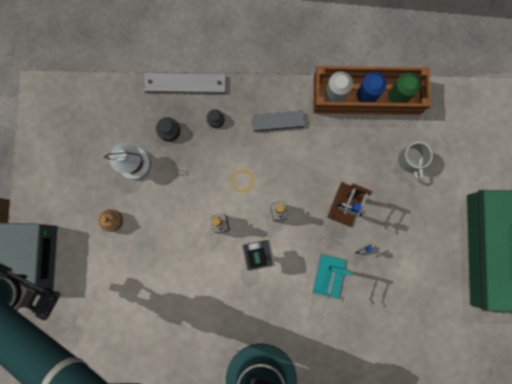

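View pics/wrist0.png

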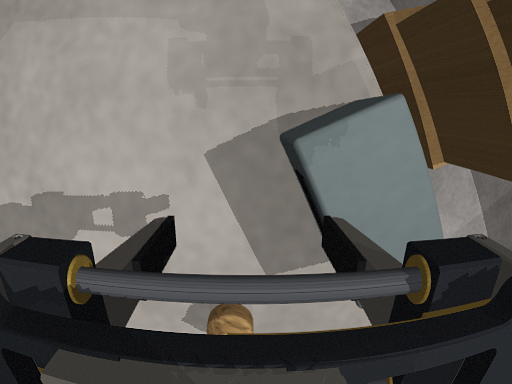

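```bash
cat > h.py <<'E'
import numpy as np,cv2
from bench import r,vision
def ray(n,px,c=None):
    c=c or vision.get_calibration(n);K=np.array(c['camera_matrix']);T=np.array(c['world_to_cam'])
    d=np.linalg.solve(K,[px[0],px[1],1]) ; R=T[:3,:3]
    if n=='wrist':
        v=d[:2];th=np.linalg.norm(v);d=np.r_[np.sin(th)*v/th,np.cos(th)]
    return -R.T@T[:3,3],R.T@(d/np.linalg.norm(d))
def plane(n,px,z,c=None):
    o,d=ray(n,px,c);return o+d*(z-o[2])/d[2]
def tri(a,b):
    (o,d),(p,e)=a,b
    s=np.linalg.lstsq(np.c_[d,-e],p-o,rcond=None)[0]
    A,B=o+d*s[0],p+e*s[1];return (A+B)/2,np.linalg.norm(A-B)
def blobs(im,lo,hi,amin=8):
    m=cv2.inRange(cv2.cvtColor(im,cv2.COLOR_RGB2HSV),np.array(lo),np.array(hi))
    n,l,s,c=cv2.connectedComponentsWithStats(m)
    return [(c[i].round(1).tolist(),s[i].tolist()) for i in range(1,n) if s[i][4]>=amin],m
E
python3 - <<'E'
from h import *
t=cv2.imread('pics/top0.png');s=cv2.imread('pics/side0.png')
a=cv2.resize(t[150:280,200:390],(760,520),interpolation=cv2.INTER_CUBIC)
b=cv2.resize(s[170:300,180:320],(600,557),interpolation=cv2.INTER_CUBIC)
cv2.imwrite('pics/tc.png',a);cv2.imwrite('pics/sc.png',b)
for n,i in(('top',t),('side',s)):
    im=i[:,:,::-1].copy()
    for k,lo,hi in(('yel',(18,110,90),(32,255,255)),('blue',(108,150,50),(125,255,255)),('red',(0,150,60),(6,255,255)),('brown',(5,120,30),(14,255,160))):
        print(n,k,[x for x in blobs(im,lo,hi)[0] if 150<x[0][1]<300 and 170<x[0][0]<400])
E
```

```text
top yel [([242.4, 180.4], [232, 170, 21, 22, 102]), ([279.7, 208.6], [276, 205, 8, 8, 47]), ([216.5, 221.3], [213, 218, 8, 7, 42])]
top blue [([355.9, 207.2], [352, 204, 8, 8, 50]), ([368.5, 248.5], [366, 247, 6, 4, 18])]
top red []
top brown [([345.4, 202.9], [329, 184, 42, 41, 589])]
side yel [([179.9, 165.5], [177, 164, 7, 4, 11]), ([213.1, 185.3], [211, 179, 5, 14, 67]), ([245.5, 205.1], [242, 198, 13, 15, 82]), ([257.7, 212.5], [256, 209, 4, 8, 14]), ([245.5, 217.2], [244, 216, 4, 3, 8])]
side blue [([276.2, 211.9], [274, 206, 6, 12, 49]), ([373.5, 224.1], [365, 213, 19, 22, 170]), ([256.5, 266.0], [255, 262, 4, 9, 28])]
side red []
side brown [([372.8, 150.8], [363, 144, 20, 15, 115]), ([315.8, 150.8], [309, 146, 14, 11, 58]), ([361.5, 153.6], [353, 147, 18, 15, 100]), ([307.6, 152.9], [302, 148, 12, 11, 47]), ([300.3, 154.8], [295, 151, 11, 9, 31]), ([350.6, 156.2], [343, 150, 16, 14, 80]), ([340.4, 158.5], [333, 153, 16, 13, 77]), ([331.3, 160.6], [324, 155, 15, 12, 64]), ([394.9, 163.0], [385, 155, 21, 17, 134]), ([228.5, 160.3], [228, 156, 2, 10, 15]), ([322.5, 162.8], [316
[... 286 characters left out ...]
[341, 165, 16, 13, 72]), ([338.2, 173.1], [331, 167, 15, 14, 59]), ([329.5, 174.6], [323, 169, 14, 12, 43]), ([391.0, 180.3], [381, 173, 21, 16, 113]), ([378.4, 181.8], [369, 174, 20, 16, 102]), ([367.1, 183.5], [358, 176, 18, 16, 84]), ([356.5, 185.3], [349, 179, 16, 13, 63]), ([345.9, 185.9], [339, 180, 15, 12, 36]), ([387.4, 196.6], [378, 189, 20, 17, 115]), ([375.6, 197.8], [367, 191, 18, 15, 88]), ([365.5, 199.0], [357, 193, 16, 13, 46]), ([383.3, 246.8], [332, 197, 91, 80, 1708]), ([368.0, 208.3], [365, 204, 9, 9, 40]), ([384.0, 211.4], [375, 204, 19, 16, 77]), ([396.5, 211.6], [387, 204, 20, 17, 110]), ([292.9, 221.9], [290, 212, 7, 25, 61]), ([275.7, 264.2], [264, 256, 25, 19, 313])]
```

View pics/tc.png

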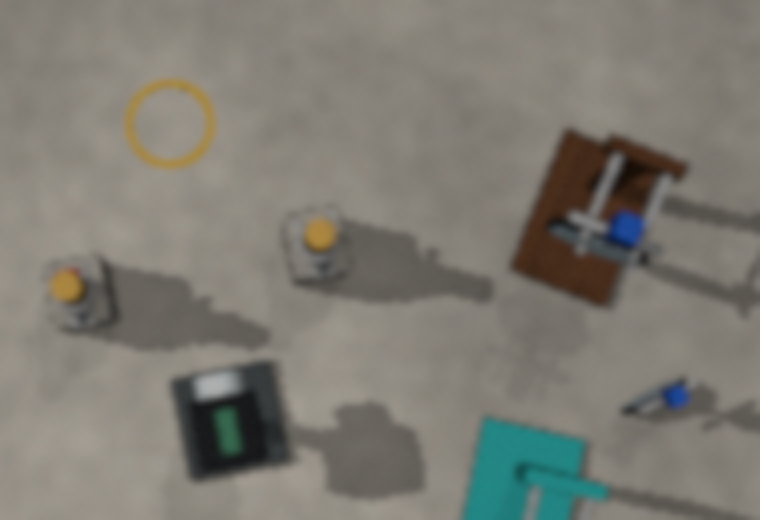

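View pics/sc.png

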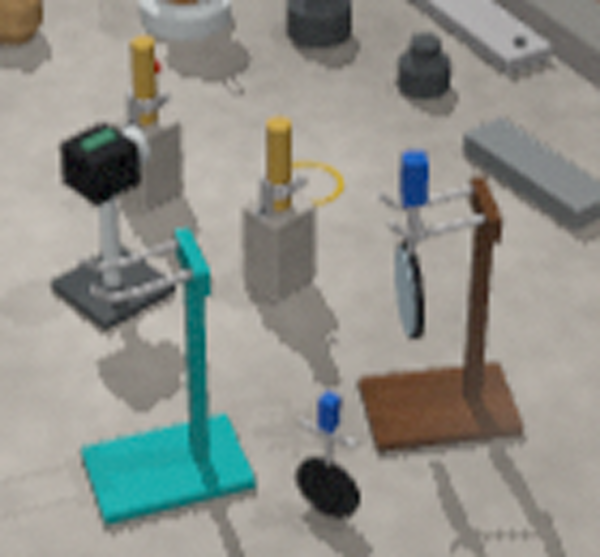

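Run:
```python
from h import *
t=cv2.imread('pics/top0.png')[:,:,::-1].copy();s=cv2.imread('pics/side0.png')[:,:,::-1].copy()
print('grip top@253',plane('top',(355.9,207.2),253),'tri',tri(ray('top',(355.9,207.2)),ray('side',(276.2,211.9))))
ring=plane('top',(242.4,180.4),0);print('ring',ring)
A=plane('top',(216.5,221.3),169);B=plane('top',(279.7,208.6),169);print('rods',A,B,np.linalg.norm(A-B))
u=(A-B)[:2];ux=np.array([u[1],-u[0]])/np.linalg.norm(u);print('cam +x from rods',np.degrees(np.arctan2(ux[1],ux[0])))
m=(A+B)[:2]/2;print('rod mid->ring',ring[:2]-m, np.linalg.norm(ring[:2]-m))
# ring from ellipse fit
b,mk=blobs(t,(18,80,70),(34,255,255));mk[:, :225]=0;mk[:,260:]=0;mk[200:]=0;mk[:160]=0
p=cv2.findNonZero(mk)[:,0,:].astype(float);w=np.array([plane('top',q,0)[:2] for q in p]);
q=np.linalg.lstsq(np.c_[2*w,np.ones(len(w))],(w**2).sum(1),rcond=None)[0];print('ring fit',q[:2],np.sqrt(q[2]+q[:2]@q[:2]))
# hook base
b,mk=blobs(t,(3,90,20),(16,255,200))
mk[:, :320]=0;mk[:,380:]=0;mk[:180]=0;mk[230:]=0
c=max(cv2.findContours(mk,0,1)[0],key=cv2.contourArea)[:,0,:]
ap=cv2.approxPolyDP(c,3,True)[:,0];print(ap.tolist(),[plane('top',x,15)[:2].round().tolist() for x in ap.astype(float)])
# reddish pixels on rods in both views
for n,im in(('top',t),('side',s)):
    I=im.astype(int);d=(I[...,0]-I[...,1]>60)&(I[...,1]-I[...,2]<35)
    ys,xs=np.where(d);k=(xs>200)&(xs<290)&(ys>170)&(ys<240);print(n,[(x,y,I[y,x].tolist()) for x,y in zip(xs[k],ys[k])])
```

```text
grip top@253 [ 502.02647563 -240.89134285  253.        ] tri (array([ 503.11513326, -243.8280138 ,  236.03475045]), np.float64(0.7038545683609566))
ring [600.90104866  67.3838552    0.        ]
rods [463.10639985 128.44694156 169.        ] [501.36520525 -45.74048216 169.        ] 178.33954909637328
cam +x from rods 12.387830546137474
rod mid->ring [118.66524611  26.0306255 ] 121.48676511699946
ring fit [600.81355673  68.37047228] 32.18089476921661
[[342, 183], [329, 217], [350, 225], [354, 217], [336, 206], [346, 201], [352, 187], [357, 190], [351, 204], [370, 191]] [[596.0, -242.0], [490.0, -202.0], [467.0, -266.0], [491.0, -279.0], [524.0, -223.0], [540.0, -254.0], [584.0, -273.0], [575.0, -288.0], [531.0, -270.0], [573.0, -328.0]]
top []
side [(np.int64(216), np.int64(184), [149, 81, 71]), (np.int64(216), np.int64(185), [133, 38, 17]), (np.int64(216), np.int64(186), [118, 40, 13])]
```

```bash
cat >> h.py <<'E'
from scipy.spatial.transform import Rotation as Ro
def go(p,h=None):
    """TCP target p, heading h (deg) of tool y axis; prints units of the moves"""
    o=r.get_obs();R=Ro.from_rotvec(o['eef_rot']).as_matrix()
    y=np.degrees(np.arctan2(R[1,1],R[0,1]))
    print('t',round(o['t'],2),'pos',o['eef_pos'].round(1),'yhead',round(y,2),'tz',R[:,2].round(3),'q7',round(o['q'][6],2))
    print('shift',(R.T@(np.array(p)-o['eef_pos'])/30).round(3), 'yaw',None if h is None else round(-(h-y)/8,3))
E
python3 -c "
from h import *
o=r.get_obs()
go([279.5,586,340],70);go([500,-242.5,340],70)"
```

```text
t 0.15 pos [279.6 586.3 213.9] yhead 64.51 tz [-0.    -0.001 -1.   ] q7 -0.06
shift [-3.000e-03 -1.700e-02 -4.205e+00] yaw -0.686
t 0.15 pos [279.6 586.3 213.9] yhead 64.51 tz [-0.    -0.001 -1.   ] q7 -0.06
shift [-18.523 -21.782  -4.173] yaw -0.686
```

```bash
python3 -m crank '[[1,[0,0,-4.2],0],[1,[0,0,-4.2],0],[1,[0,0,-4.2],0],[1,[-18.5,-21.8,-4.2],-0.69],[1,[-18.5,-21.8,-4.2],-0.69],[1,[-18.5,-21.8,-4.2],-0.69],[1,[-18.5,-21.8,-4.2],-0.69],[1,[-18.5,-21.8,-4.2],-0.69],[1,[-18.5,-21.8,-4.2],-0.69],[1,[-18.5,-21.8,-4.2],-0.69],[1,[-18.5,-21.8,-4.2],-0.69],[1,[-18.5,-21.8,-4.2],-0.69],[1,[-18.5,-21.8,-4.2],-0.69],[1,[-18.5,-21.8,-4.2],-0.69]]'
python3 -m crank '[[1,[0,0,0],0]]'; python3 -c "
from h import *
go([500,-242.5,340],70)"
```

```text
t: 1.55
eef_pos: [420.4, 53.0, 340.7]
eef_rot: [0.544, 3.094, 0.001]
contact_force: [1.4, -0.7, -0.3]
grip_width: 1.001
finger_force: 0.0
t: 1.65
eef_pos: [421.4, 48.8, 341.0]
eef_rot: [0.561, 3.09, -0.001]
contact_force: [-0.4, -0.4, 0.1]
grip_width: 0.998
finger_force: 0.0
t 1.65 pos [421.4  48.8 341. ] yhead 69.41 tz [ 0.001 -0.001 -1.   ] q7 0.99
shift [-5.868 -8.167  0.041] yaw -0.074
```

```bash
python3 -m crank '[[1,[-5.87,-8.17,0],-0.07],[1,[-5.87,-8.17,0],-0.07],[1,[-5.87,-8.17,0],-0.07],[1,[-5.87,-8.17,0],-0.07],[1,[-5.87,-8.17,0],-0.07],[1,[-5.87,-8.17,0],-0.07],[1,[-5.87,-8.17,0],-0.07],[1,[-5.87,-8.17,0],-0.07],[1,[-5.87,-8.17,0],-0.07],[1,[-5.87,-8.17,0],-0.07],[1,[-5.87,-8.17,0],-0.07]]'
python3 - <<'E'
from h import *
go([502.5,-242.5,219.5],70)
c=vision.get_calibration('wrist');im=vision.camera('wrist');cv2.imwrite('pics/w1.png',im[:,:,::-1])
for p,s in blobs(im,(105,130,40),(128,255,255),60)[0]:print(p,s,plane('wrist',p,255,c),plane('wrist',p,238,c))
E
```

```text
t: 2.75
eef_pos: [502.5, -233.9, 340.8]
eef_rot: [0.526, 3.097, 0.002]
contact_force: [1.1, 1.0, 0.1]
grip_width: 1.0
finger_force: 0.0
t 2.75 pos [ 502.5 -233.9  340.8] yhead 70.73 tz [ 0.001  0.001 -1.   ] q7 1.77
shift [-0.093 -0.275  4.044] yaw 0.091
[176.1, 113.8] [169, 108, 16, 12, 127] [ 412.79355874 -269.6937764   255.        ] [ 410.87691447 -273.42133336  238.        ]
[240.0, 195.7] [230, 182, 20, 28, 519] [ 499.83157387 -241.72905696  255.        ] [ 503.71338934 -243.59360842  238.        ]
```

View pics/w1.png

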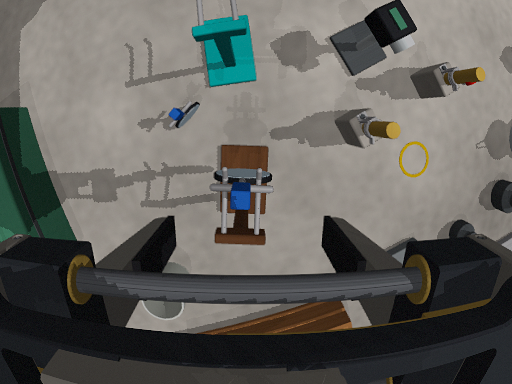

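```bash
python3 - <<'E'
from h import *
c=vision.get_calibration('wrist')
f=lambda p,q,z:(lambda d:print(p,q,plane('wrist',p,z,c)[:2].round(1),plane('wrist',q,z,c)[:2].round(1),'head',np.degrees(np.arctan2(d[1],d[0])).round(1),np.linalg.norm(d).round(1)))((plane('wrist',q,z,c)-plane('wrist',p,z,c))[:2])
f((212,188),(272,188),205);f((221,146),(267,146),15);f((216,239),(265,239),212)
f((231,187),(250,186),255);f((231,208),(249,208),255)
E
cd pics; python3 -c "
import cv2
i=cv2.imread('w1.png')[130:250,195:290];cv2.imwrite('w1c.png',cv2.resize(i,None,fx=5,fy=5,interpolation=2))"
```

```text
(212, 188) (272, 188) [ 493.5 -272.7] [ 514.5 -212.9] head 70.7 63.4
(221, 146) (267, 146) [ 463.6 -269.7] [ 489.1 -197.4] head 70.6 76.7
(216, 239) (265, 239) [ 546.7 -287.8] [ 564.1 -237.6] head 70.9 53.1
(231, 187) (250, 186) [ 489.8 -246.9] [ 494.4 -230.8] head 73.8 16.7
(231, 208) (249, 208) [ 507.8 -253.5] [ 513.2 -238.3] head 70.8 16.1
```

View pics/w1c.png

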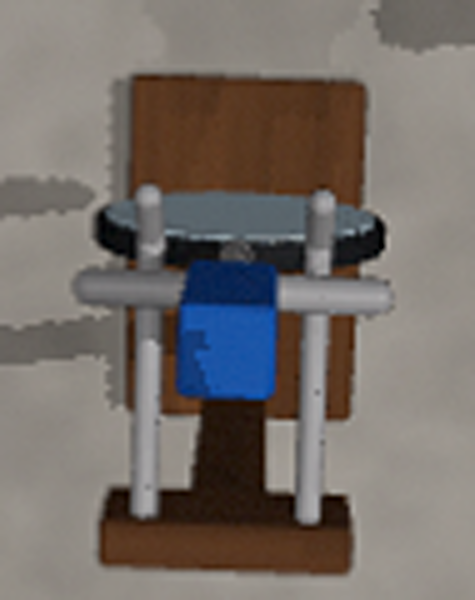

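Run:
```python
from h import *
c=vision.get_calibration('wrist')
g=plane('wrist',(240.2,200.2),255,c);print(g, 'cam',ray('wrist',(240,200),c)[0])
print('post',plane('wrist',(240,232),212,c))
go([g[0],g[1],219.5],70.7)
```

```text
[ 503.75335906 -243.25514356  255.        ] cam [ 441.53126727 -213.97203958  510.21343847]
post [ 547.43444272 -260.32694889  212.        ]
t 2.8 pos [ 502.5 -234.2  340.9] yhead 70.7 tz [ 0.001  0.001 -1.   ] q7 1.77
shift [-0.138 -0.275  4.045] yaw 0.0
```

```bash
python3 -m crank '[[0.8,[-0.12,-0.27,0],0],[0.7,[-0.12,-0.27,1.5],0],[0.7,[-0.12,-0.27,3],0],[0.7,[-0.12,-0.27,4],0],[0.7,[-0.12,-0.27,4.04],0],[0.7,[-0.12,-0.27,4.04],0],[0.7,[-0.12,-0.27,4.04],0]]'
python3 -c "
from h import *
go([503.3,-243.2,219.5],70.7)
c=vision.get_calibration('wrist')
cv2.imwrite('pics/w2.png',vision.camera('wrist')[:,:,::-1])"
```

```text
t: 3.5
eef_pos: [504.2, -245.2, 221.4]
eef_rot: [0.529, 3.093, -0.001]
contact_force: [-0.1, -0.9, -0.0]
grip_width: 0.698
finger_force: 0.0
t 3.5 pos [ 504.2 -245.2  221.4] yhead 70.58 tz [ 0.003 -0.001 -1.   ] q7 1.87
shift [0.05  0.054 0.063] yaw -0.015
```

View pics/w2.png

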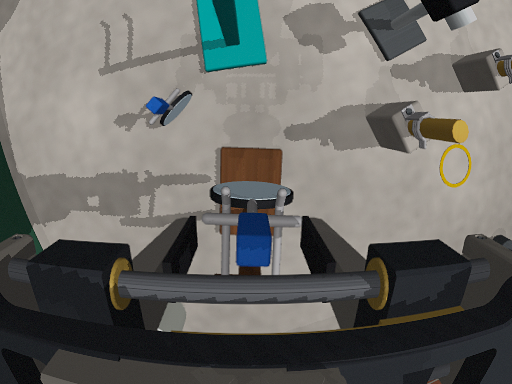

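```bash
python3 -m crank '[[0.5,[0.04,0.07,0.05],0],[0.3,[0.04,0.07,0.05],0],[0,[0.04,0.07,0.05],0],[0,[0.04,0.07,0.05],0],[0,[0.04,0.07,0.05],0],[0,[0.04,0.07,0.05],0],[0,[0.04,0.07,0.05],0],[0,[0.04,0.07,0.05],0]]'
python3 -c "
from h import *
go([503.3,-243.2,219.5],70.7)"
```

```text
t: 4.35
eef_pos: [502.6, -242.0, 217.9]
eef_rot: [0.53, 3.096, -0.0]
contact_force: [0.7, 0.3, -0.4]
grip_width: 0.193
finger_force: 30.0
t 4.35 pos [ 502.6 -242.   217.9] yhead 70.59 tz [ 0. -0. -1.] q7 1.87
shift [-0.035 -0.03  -0.053] yaw -0.014
```

```bash
python3 -m crank '[[0,[0,0,-0.3],0],[0,[0,0,-0.6],0],[0,[0,0,-0.77],0],[0,[0,0,-0.77],0],[0,[0,0,-0.77],0],[0,[0.5,0,-0.77],0],[0,[1,0,-0.77],0],[0,[1.5,0,-0.77],0],[0,[2,0,-0.77],0],[0,[2.5,0,-0.77],0],[0,[2.8,0,-0.77],0],[0,[2.8,0,-0.77],0],[0,[2.8,0,-0.77],0],[0,[2.8,0,-0.77],0],[0,[2.8,0,-0.77],0]]'
python3 - <<'E'
from h import *
go([503.3,-243.2,219.5],70.7)
for n in('side','wrist'):cv2.imwrite(f'pics/{n}3.png',vision.camera(n)[:,:,::-1])
w=cv2.imread('pics/wrist3.png');s=cv2.imread('pics/side3.png')[150:300,170:330]
cv2.imwrite('pics/c3.png',np.hstack([w[0:300,100:412],cv2.resize(s,(320,300),interpolation=2)]))
E
```

```text
t: 5.85
eef_pos: [423.8, -214.2, 241.0]
eef_rot: [0.529, 3.097, -0.001]
contact_force: [-0.7, 0.6, -1.9]
grip_width: 0.192
finger_force: 30.0
t 5.85 pos [ 423.8 -214.2  241. ] yhead 70.6 tz [-0.    -0.001 -1.   ] q7 1.76
shift [-2.82  -0.031  0.716] yaw -0.013
```

View pics/c3.png

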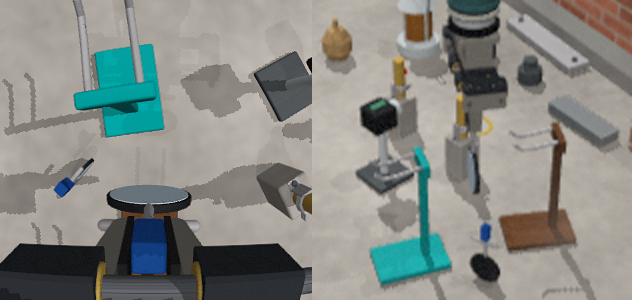

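```bash
python3 -c "
from h import *
go([604,67.5,330],82.45)"
```

```text
t 5.95 pos [ 423.6 -214.1  240.9] yhead 70.59 tz [-0. -0. -1.] q7 1.76
shift [-2.552 10.851 -2.976] yaw -1.482
```

```bash
python3 -m crank '[[0,[0,0,-1],0],[0,[0,0,-2],0],[0,[0,0,-3],0],[0,[0,0,-3],0],[0,[0,0,-3],0],[0,[-0.26,1.09,-3],-0.15],[0,[-0.51,2.17,-3],-0.3],[0,[-0.77,3.26,-3],-0.45],[0,[-1.02,4.34,-3],-0.6],[0,[-1.28,5.43,-3],-0.74],[0,[-1.53,6.51,-3],-0.9],[0,[-1.79,7.6,-3],-1.05],[0,[-2.04,8.68,-3],-1.2],[0,[-2.3,9.77,-3],-1.35],[0,[-2.55,10.85,-3],-1.48],[0,[-2.55,10.85,-3],-1.48],[0,[-2.55,10.85,-3],-1.48],[0,[-2.55,10.85,-3],-1.48],[0,[-2.55,10.85,-3],-1.48]]'
python3 -c "
from h import *
go([604,67.5,228],82.45)"
```

```text
t: 7.85
eef_pos: [603.4, 66.4, 331.0]
eef_rot: [-0.21, -3.135, 0.0]
contact_force: [-0.8, -0.8, -1.8]
grip_width: 0.192
finger_force: 30.0
t 7.85 pos [603.4  66.4 331. ] yhead 82.32 tz [-0. -0. -1.] q7 1.42
shift [-0.015  0.041  3.435] yaw -0.017
```

```bash
python3 -m crank '[[0,[-0.01,0.04,0.8],0],[0,[-0.01,0.04,1.6],0],[0,[-0.01,0.04,2.4],0],[0,[-0.01,0.04,3.1],0],[0,[-0.01,0.04,3.43],0],[0,[-0.01,0.04,3.43],0],[0,[-0.01,0.04,3.43],0],[0,[-0.01,0.04,3.43],0],[0,[-0.01,0.04,3.43],0],[0,[-0.01,0.04,3.43],0]]'
python3 - <<'E'
from h import *
go([604,67.5,228],82.45)
c=vision.get_calibration('wrist')
for n in('side','wrist'):cv2.imwrite(f'pics/{n}4.png',vision.camera(n)[:,:,::-1])
w=cv2.imread('pics/wrist4.png');s=cv2.imread('pics/side4.png')[140:290,170:330]
cv2.imwrite('pics/c4.png',np.hstack([w[0:300],cv2.resize(s,(288,300),interpolation=2)]))
def px(P):
    K=np.array(c['camera_matrix']);q=np.array(c['world_to_cam'])@np.r_[P,1];q=q[:3];v=np.linalg.norm(q[:2]);return K[:2,:2]@(q[:2]/v*np.arctan2(v,q[2]))+K[:2,2]
a=np.radians(82.4);y=np.array([np.cos(a),np.sin(a),0])
P=np.array([600.5,68,140])
for d in(-38,0,38):print('expect edge/centre',px(P+d*y).round(1))
print('top',px(P+[0,0,38]).round(1),'bot',px(P-[0,0,38]).round(1),'crossbar ends',px(P+[4,-.5,75]+34*y).round(1),px(P+[4,-.5,75]-34*y).round(1))
E
```

```text
t: 8.85
eef_pos: [604.4, 68.8, 228.8]
eef_rot: [0.207, 3.134, 0.001]
contact_force: [-0.2, 0.0, -2.3]
grip_width: 0.195
finger_force: 30.0
t 8.85 pos [604.4  68.8 228.8] yhead 82.43 tz [ 0.001  0.    -1.   ] q7 1.46
shift [ 0.008 -0.045  0.027] yaw -0.002
expect edge/centre [205.8 190.8]
expect edge/centre [248.1 190.8]
expect edge/centre [290.4 190.9]
top [248.1 202.2] bot [248.1 182.3] crossbar ends [299.8 222.9] [196.5 222.9]
```

View pics/c4.png

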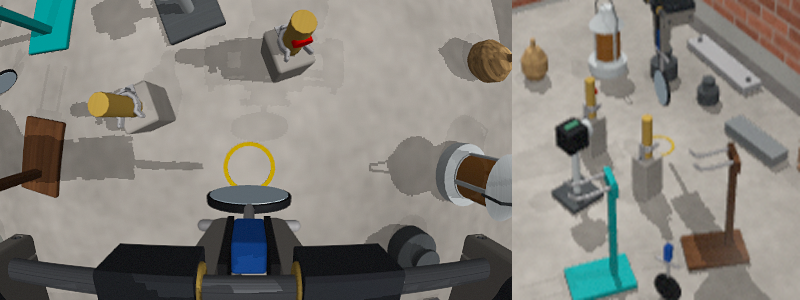

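Run:
```python
from h import *
c=vision.get_calibration('wrist');im=vision.camera('wrist')
b,m=blobs(im,(20,150,90),(32,255,255),40);print([x for x in b])
p=cv2.findNonZero(m)[:,0].astype(float);p=p[(p[:,0]>215)&(p[:,0]<280)&(p[:,1]<186)&(p[:,1]>135)]
w=np.array([plane('wrist',q,0,c)[:2] for q in p]);q=np.linalg.lstsq(np.c_[2*w,np.ones(len(w))],(w**2).sum(1),rcond=None)[0];print('ring',q[:2],np.sqrt(q[2]+q[:2]@q[:2]))
print(im[176:216:1,225].tolist())
rd=blobs(im,(0,180,80),(8,255,255),15)[0];print('red',rd,[plane('wrist',x[0],140,c).round(1) for x in rd])
o=r.get_obs();print(o['joint_vel'].round(4))
```

```text
[([303.5, 21.5], [291, 10, 26, 24, 484]), ([109.9, 105.0], [88, 92, 46, 25, 945]), ([249.1, 161.2], [223, 142, 52, 44, 468]), ([199.4, 285.0], [196, 263, 10, 53, 257]), ([298.8, 291.3], [296, 265, 6, 51, 178])]
ring [600.25060098  68.88506561] 32.11051041885243
[[193, 161, 63], [181, 163, 109], [180, 170, 143], [175, 170, 169], [174, 170, 167], [174, 169, 164], [174, 167, 162], [173, 167, 160], [173, 167, 160], [173, 167, 160], [161, 157, 152], [92, 101, 109], [91, 103, 109], [91, 103, 109], [92, 103, 111], [93, 105, 112], [93, 104, 111], [93, 102, 110], [94, 104, 112], [93, 104, 111], [90, 102, 109], [93, 104, 111], [93, 103, 110], [92, 102, 110], [92, 102, 109], [108, 121, 128], [105, 118, 126], [4, 5, 6], [19, 16, 21], [18, 21, 22], [19, 20, 21], [17, 17, 19], [15, 17, 22], [23, 24, 26], [19, 19, 22], [71, 70, 67], [177, 171, 163], [169, 164, 157], [167, 161, 153], [168, 163, 155]]
red [([301.7, 42.2], [292, 36, 21, 12, 125])] [array([474.3, 131.8, 140. ])]
[ 0.0005  0.0015 -0.0009  0.0011 -0.0003 -0.0018 -0.0001]
```

```bash
python3 -c "
from bench import r
print(r.job_done())"
```

```text
the job is handed in; nothing more can be done
None
```

I handed the job in at about 9 s: the gripper is holding the mirror still over the yellow ring, about 140 mm up and turned to show the left rod's red dot to the camera; the hand-in gave no verdict.

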